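# Index and lock the blade disc of a vegetable slicer

## Robot

A 6-joint arm with a two-finger parallel gripper is mounted at the origin on a cart in front of the work surface, level with it; the furniture and walls round the work are solid. World frame = base frame: x ahead of the robot, y to its left, z up, the work surface at z = 0. Lengths are in m, angles in rad, forces in N, time in s.
With the tool pointing down it reaches from about 0.4 to 0.825 m from the base axis. Payload 7 kg.
Tool frame: the origin (TCP) lies at the very end of the fingers, on their centre line; the grasp point (between the pads) lies 19 mm behind it; x points along the fingers, y is the direction in which the jaws open and shut, and the axes are right-handed (so a half turn about x gives the same grasp; the last joint's range is limited). The gripper opens to 88 mm and grips with 3 to 60 N. Pads are 19 mm wide; open, the fingers measure 130 mm over their backs; the gripper's body (78 mm by 193 mm) begins 47 mm behind the grasp point.
Start: joints at [-0.887, 0.359, 0.012, 0, -1.224, -0.288], TCP at [0.26, -0.623, 0.227] pointing down, gripper open.
Joint ranges: [-3.07, 3.07], [-1.43, 2.12], [-1.02, 1.25], [-3.03, 1.67], [-3.05, -0], [-3.03, 3.03]. Speed limits (rad/s): [2.39, 2.39, 3.01, 3.14, 3.14, 3.14].

## Interface

Orientations are given as [roll, pitch, yaw] about the fixed x, y, z axes, in that order (R = Rz(yaw) Ry(pitch) Rx(roll)).
In Python, from station import arm gives the robot as it stands.
- The arm moves only by the shell command python3 -m inch 'ROWS' [OPENING] [FORCE]. ROWS is text: rows parted by semicolons, each of 6 numbers parted by spaces: the shift along the world's x, y, z in units of 30 mm (1.0 is 30 mm), then the turn, a rotation vector about the world's x, y, z in units of 5 degrees (1.0 is 5 degrees). In form: dx dy dz wx wy wz; .... A call has 1 to 12 rows; each row shifts and turns the commanded pose from where the row before left it; what a row does not reach is not made up. A row lasts 1/8 s, in which the tool goes at most 62.5 mm and 10.7 degrees, less where a joint would pass 70% of its speed; a pose out of reach is approached as far as the arm can. A call is refused whole if a number of a shift passes 1 or a number of a turn 1, either way. A call with a gripper value outside its range is refused whole. OPENING is the opening, from 0 (shut) to 1 (fully open), set as the call begins (- or left out, the last holds). The fingers move at their own pace and stop on an object; FORCE is the grip in N (left out, the last holds). Time passes only in rows, so rows that do not move let the fingers close. It gives the time, the measured TCP pose, the force and the opening at its end, in the units of the state.
- arm.get_state(): the state, without advancing time (a new reading comes with each control period).
- arm.grab_frame(name): name is "side" or "top" or "wrist"; returns a dict with "frame" (400x640x3 uint8, red, green, blue), "range_z" (400x640 float32, m along the optical axis (not along the pixel's ray), 0 where there is no reading), "mtx" (3x3 intrinsics, pixels), "pose" (4x4, takes a point from camera to world coordinates). Camera axes: x right, y up, looking along -z (the intrinsics and any distortion apply to the point x, -y, -z); pixel columns grow to the right and rows downward; lengths in m; the calibration is good to about 2 mm. A picture is of the moment at which its call begins.
- arm.job_done(): hands the job in, once; it reports no verdict.
Trained networks look in a picture, given as the dict that the camera call returned (one of the last four; its "shot" number tells which), for a name from the list of things; names that differ only in an ending like _2 or _b are one class to them, and where a whole thing is asked for, a point or a joint stands for the part that bears it (a point fixed in the world has none). Each returns a list of dicts, best first, with "confidence" (0 to 1); they miss things now and then, are a little off and sometimes report something else, mostly with a low value. They report only what shows in the picture. A call takes as long as a camera call.
- arm.search_frame(picture, target): "extent" ([centre column, centre row, width, height] as shares, 0 to 1, of the picture: columns of its width, rows of its height, round what is visible of it).
- arm.masks_of(picture, target): "mask" (400x640 bool, what is visible of it) and "extent" ([centre column, centre row, width, height] as shares, 0 to 1, of the picture: columns of its width, rows of its height, round what is visible of it).
- arm.place_of(picture, target): "position" ([column, row] as shares, 0 to 1, of the picture: columns of its width, rows of its height: a listed point, or the origin of a listed thing).
The state is a dict: "t": time; "q": joint angles; "qd": joint speeds; "joint_efforts": joint torques, N m; "eef_pos": TCP position; "ee_rot": TCP orientation; "force": force on the tool from outside, world axes, zero at the start; "moment": the same for the moment, N m; "width": finger opening in m.
Only numpy, scipy, OpenCV 4.12 (cv2) and the standard library are available. Lean on these libraries where they do the work, as an engineer would, in place of code of your own. Each camera call takes 0.05 s, during which the arm holds its last target. There are 200 camera calls.

## Task

The round blade disc lies loose in the vegetable slicer's recess, turned the wrong way. With a closed fingertip pressing lightly on top of it, turn the disc until its straight edge (orange mark) lies flush along the spring-loaded steel alignment bar, which then springs in fully; after that push the green lock knob with the fingertip across behind the bar as far as it goes. Thin disc, small lock: press and push with about 6 to 10 N and nowhere with more than 15 N, so do not pinch the knob, and leave the other things on the worktop where they are.

Things in the scene. Friction and masses are not known exactly. Their poses are not given: they have to be found in the camera images.
- slicer: white vegetable slicer on a clear catch box, fixed to the worktop; 138 wide (its x), 290 long (its y), deck top 64 up. Origin: centre of its underside, on the worktop. +y points to the feed end (ribbed steel plate, grey loop handle), -y to the end with the bar and the lock.
- recess (a point): centre of the slicer's round recess (radius 53), level with the deck top, 64 above the worktop; axes as the slicer's. The loose blade disc in it (steel, black rim, 104 across, 6 thick, 0.1 to 0.16 kg) is centred within 2 of this point. It has one straight edge, 43 from its centre, 58 long, orange mark beside it, which starts 88 degrees or more off the bar. The disc is not tracked: see or feel it.
- bar_face (a point): middle of the upper edge of the alignment bar's face (the side that touches the disc), 65.5 above the worktop; x along the bar, +y towards the recess's centre. The disc's seat is rigid, but set to any slice thickness: the disc's flat top face is 60.5 to 68 above the worktop (from 3.5 below to 4 above the deck): feel for it. The seat carries the disc on a circle of radius 38; pressing farther out tips it.
- align_bar (a joint): travel (m) of the steel alignment bar (58 long, 10 thick, orange mark), which a spring pushes towards the disc (slicer +y) with 2 to 3 N: 0 fully back, about 0.003 while it rides on the disc's round rim, rising over the last 30 degrees to about 0.012 when the straight edge lies flush on it, 0.4 mm a degree (1 to 2 mm less while a fingertip pushes the disc sideways). The bar may straighten the last 5 degrees when the fingertip lifts.
- lock_slide (a joint): travel (m) of the lock along the slicer's -x: 0 open, 0.026 locked, behind the bar. It takes about 1.5 N and stays where it is left. A bar that is not fully in stands in its way and stops it half-way. The disc turns easily on its seat either way round: it follows a fingertip that presses it 20 to 35 from its centre with 6 N or more and moves round the centre; pressed too lightly, it slips.
- lock_knob (a point): centre of the lock's green grip: 22 (slicer x, along its travel) x 14 (slicer y) x 20 high, its underside 66.5 and top 86.5 above the worktop; no other part within 45 mm of it is higher than 66. Push it on its +x end towards the slicer's -x; axes as the slicer's.
- saucer_plate: white saucer, 190 across, 19 high, on the left; the spare blade disc lies on it; origin under its centre; leave both alone
- red_mug: red mug with a pale rim, 84 across, 95 high, behind the pot on the right; origin under its centre; leave it alone
- kitchen_timer: round cream kitchen timer, 60 across, 41 high, on the wooden board at the back; origin under its centre; leave it alone
- scrub_brush: wooden scrubbing brush, 154 long, 46 high, on the wooden board at the back; origin under its centre; leave it alone
- steel_pot: big pot with two loop handles, 197x258, 156 high, at the front right; origin under its centre; leave it alone

How it is judged:
On the way, in this order (a step that is already met when the one before it is completed fails the run):
1. the disc's straight edge lies flush along the alignment bar, which has sprung in fully, while the lock is still open (value of joint align_bar between 0.0108 and 0.0135 m and value of joint lock_slide below 0.01 m), for 0.2 s.
2. the lock has been slid home behind the bar (value of joint align_bar between 0.0108 and 0.0135 m and value of joint lock_slide above 0.023 m), for 0.2 s.
At the end, for the whole second after the job is handed in: The disc's straight edge lies flush along the alignment bar (bar sprung in 10.8 to 13.5 mm, which only the straight edge allows), the lock is at least 23 mm across, and both are at rest (all of step 2 and velocity of joint each of align_bar, lock_slide below 0.005 m/s); the robot touches nothing.
It fails at once if the fingers pressed or pushed on the disc, the lock or anything else with more than 15 N (contact force between the fingers and anything else above 15 N).
It fails at once if one of the other things on the worktop was moved by more than 30 mm (distance of any of saucer_plate, red_mug, kitchen_timer, scrub_brush, steel_pot from where it was at the start of the episode above 0.03 m).
It also fails if it takes over 67 s, if anything falls off the work surface, if the arm or the gripper's body presses on something with over 40 N, if the wrist force passes 120 N, or if a joint passes its speed limit or range.

## Working session

There is one attempt and no reset: what is moved stays moved. The work goes in short steps, Python scripts to look and compute and a shell command to move; the robot and the scene stay as the last step left them, time stands still between calls to the robot, and variables do not carry over. Pictures are saved under pics/ and viewed, about 8 in all and at most 12, crops included, and the job is handed in when it is done.

```bash
mkdir -p pics; cat > h.py <<'E'
import numpy as np, cv2
from station import arm
def w(p,u,v,z=None):
    K=p['mtx'];T=p['pose']
    d=np.array([(u-K[0,2])/K[0,0],-(v-K[1,2])/K[1,1],-1.])
    R=T[:3,:3]@d;o=T[:3,3]
    if z is None: s=p['range_z'][int(v),int(u)]
    else: s=(z-o[2])/R[2]
    return o+s*R
def px(p,P):
    K=p['mtx'];T=p['pose'];c=T[:3,:3].T@(np.array(P)-T[:3,3])
    return K[0,0]*c[0]/-c[2]+K[0,2],K[1,1]*-c[1]/-c[2]+K[1,2]
def pl(p,n,z):
    r=arm.place_of(p,n)
    return [(round(a['confidence'],2),np.round(np.multiply(a['position'],[640,400]),1).tolist(),np.round(w(p,a['position'][0]*640,a['position'][1]*400,z),4).tolist()) for a in r[:2]]
E
python3 - <<'E'
from h import *
for n in ['top','side']:
    p=arm.grab_frame(n)
    cv2.imwrite(f'pics/{n}0.png',p['frame'][:,:,::-1])
    print(n,p['mtx'].round(1).tolist(),p['pose'].round(3).tolist())
    for t,z in [('slicer',0),('recess',.064),('bar_face',.0655),('lock_knob',.0765),('steel_pot',0),('saucer_plate',0),('kitchen_timer',0)]: print(t,pl(p,t,z))
print(arm.get_state())
E
```

```text
top [[410.6, 0.0, 315.3], [0.0, 410.6, 201.9], [0.0, 0.0, 1.0]] [[0.02, 0.994, -0.108, 0.483], [-0.999, 0.022, 0.023, 0.021], [0.025, 0.107, 0.994, 1.272], [0.0, 0.0, 0.0, 1.0]]
slicer []
recess [(0.93, [300.5, 219.6], [0.5612, 0.0359, 0.064])]
bar_face [(0.55, [315.6, 225.1], [0.5459, -0.0089, 0.0655]), (0.46, [377.2, 165.8], [0.7274, -0.1902, 0.0655])]
lock_knob [(0.54, [319.3, 205.8], [0.602, -0.0184, 0.0765])]
steel_pot [(0.76, [435.3, 245.3], [0.4943, -0.3837, 0.0])]
saucer_plate [(0.95, [185.2, 211.2], [0.5837, 0.3927, 0.0])]
kitchen_timer [(0.86, [378.5, 164.4], [0.7453, -0.2057, 0.0])]
side [[433.3, 0.0, 317.1], [0.0, 433.3, 198.7], [0.0, 0.0, 1.0]] [[0.824, -0.462, 0.329, 1.079], [0.567, 0.663, -0.489, -0.691], [0.008, 0.589, 0.808, 1.187], [0.0, 0.0, 0.0, 1.0]]
slicer [(0.89, [310.6, 179.9], [0.5311, 0.0811, 0.0]), (0.37, [306.7, 175.4], [0.5081, 0.0899, 0.0])]
recess [(0.78, [307.3, 177.7], [0.5462, 0.0411, 0.064])]
bar_face [(0.46, [297.5, 189.7], [0.5496, -0.0191, 0.0655])]
lock_knob [(0.38, [307.4, 193.3], [0.5894, -0.0194, 0.0765])]
steel_pot [(0.9, [209.9, 274.7], [0.4921, -0.3891, 0.0])]
saucer_plate [(0.62, [366.3, 135.6], [0.5809, 0.3783, 0.0])]
kitchen_timer [(0.85, [316.1, 268.8], [0.7426, -0.1913, 0.0]), (0.21, [209.0, 275.9], [0.4927, -0.3935, 0.0])]
{'t': 0.8, 'q': array([-8.86889033e-01,  3.58566886e-01,  1.19229045e-02, -1.70079389e-06,
       -1.22412387e+00, -2.88071269e-01]), 'qd': array([-0.0002577 ,  0.00124001,  0.00051652,  0.00103159, -0.00042391,
        0.00071681]), 'joint_efforts': array([ 5.32476988e-04, -5.82287836e+01,  2.93283588e+01,  7.00204790e+00,
        1.24635320e-02, -6.54018390e-05]), 'eef_pos': array([ 0.26022462, -0.62280092,  0.22659235]), 'ee_rot': array([-1.22660496,  1.57076781, -0.83076951]), 'force': array([-0.14349147, -0.28071757,  0.22210989]), 'moment': array([-0.01143232,  0.09545733,  0.04305334]), 'width': 0.0878984682339209}
```

```bash
python3 - <<'E'
import cv2,numpy as np
a=cv2.imread('pics/top0.png')[150:270,240:400];b=cv2.imread('pics/side0.png')[120:240,240:400]
cv2.imwrite('pics/c1.png',np.vstack([cv2.resize(a,None,fx=2.5,fy=2.5,interpolation=2),cv2.resize(b,None,fx=2.5,fy=2.5,interpolation=2)]))
E
```

```text
(no output)
```

View pics/c1.png

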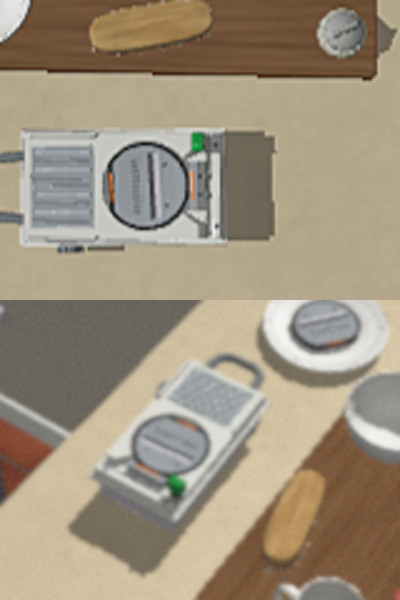

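View pics/top0.png

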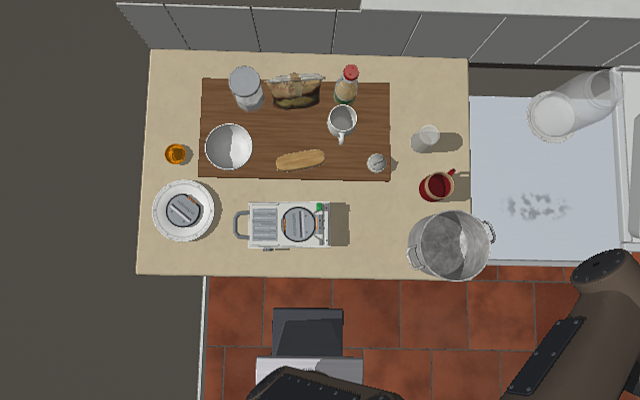

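Top view: the slicer's +y is close to world +y (left), and the disc (about px 298,224) has its orange mark on the left, roughly 180° off the bar (px 316,222). The green knob is at px 319,207, and its push direction is about world -x. Next I move above it, closing the gripper.

```bash
python3 -m inch '0 0 1 0 0 0;0 0 1 0 0 0;0.2 1 1 0 0 0;0.4 1 0.5 0 0 0;0.5 1 0 0 0 0;0.5 1 0 0 0 0;0.5 1 0 0 0 0;0.5 1 0 0 0 0;0.5 1 0 0 0 -0.5;0.5 1 0 0 0 -0.5;0.5 1 0 0 0 -0.5;0.5 1 0 0 0 -0.5' 0 20
python3 -m inch '0.5 1 0 0 0 -0.5;0.5 1 0 0 0 -0.5;0.5 1 0 0 0 -0.5;0.5 1 0 0 0 -0.5;0.5 1 0 0 0 -0.5;0.5 1 -0.5 0 0 0;0.5 1 -0.5 0 0 0;0.5 1 -0.5 0 0 0;0.2 1 0 0 0 0;0 0.5 0 0 0 0;0 0 0 0 0 0'
python3 - <<'E'
from h import *
s=arm.get_state();print(s['t'],s['q'],s['eef_pos'],s['ee_rot'],s['force'],s['width'])
for n in ['wrist','top']:
    p=arm.grab_frame(n)
    cv2.imwrite(f'pics/{n}1.png',p['frame'][:,:,::-1])
    for t,z in [('slicer',0),('recess',.064),('bar_face',.0655),('lock_knob',.0765)]: print(n,t,pl(p,t,z))
E
```

```text
t: 2.3
eef_pos: [0.3986, -0.3218, 0.3318]
ee_rot: [-0.525, 1.57, -0.305]
force: [0.2, -0.1, -1.0]
width: 0.0004
t: 3.68
eef_pos: [0.5242, -0.0372, 0.2868]
ee_rot: [0.181, 1.57, 0.186]
force: [-0.5, -1.1, 0.7]
width: 0.0005
3.675 [ 3.02803159e-01  7.52317568e-02 -2.17654562e-01  4.95334127e-05
 -1.27750751e+00 -1.86908477e+00] [ 0.52417076 -0.03720442  0.28681734] [0.18100454 1.57039105 0.18553357] [-0.49472558 -1.11037746  0.73736141] 0.0004523903825103043
wrist slicer []
wrist recess [(0.15, [46.9, 132.5], [0.484, -0.3392, 0.064])]
wrist bar_face [(0.56, [337.5, 188.7], [0.5473, -0.0117, 0.0655])]
wrist lock_knob [(0.57, [328.5, 232.3], [0.5982, -0.0217, 0.0765])]
top slicer []
top recess []
top bar_face []
top lock_knob []
```

View pics/wrist1.png

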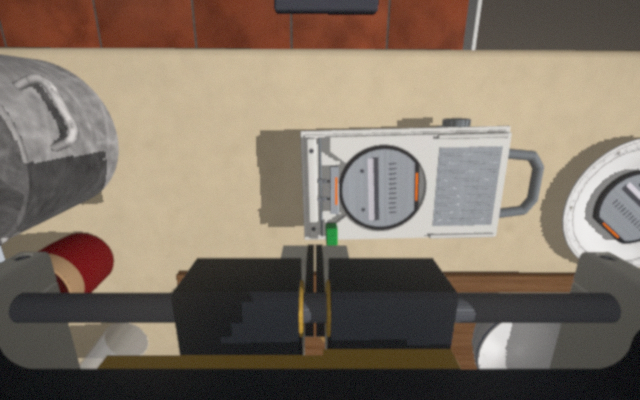

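Wrist view: the disc is centred near px (382,187), with its orange edge on the far (+y) side at (417,187). The bar with its orange mark is at (334,188), the knob at (331,234), and the slicer is almost square to the world.

```bash
python3 - <<'E'
from h import *
p=arm.grab_frame('wrist')
g=cv2.cvtColor(p['frame'],cv2.COLOR_RGB2GRAY)
print(np.round(p['pose'],3).tolist())
c=cv2.HoughCircles(cv2.medianBlur(g,3),cv2.HOUGH_GRADIENT,1,100,param1=120,param2=20,minRadius=34,maxRadius=50)
print(c[0][:4])
for u,v,r in c[0][:2]: print(w(p,u,v,.064), r*(p['pose'][2,3]-.064)/p['mtx'][0,0])
for a in [(302,131),(510,128),(306,240),(497,235)]: print(a,w(p,*a,z=.064))
z=p['range_z']
for a in [(382,160),(395,187),(375,187),(405,200),(430,140),(334,188),(331,234)]: print(a,w(p,*a))
hsv=cv2.cvtColor(p['frame'],cv2.COLOR_RGB2HSV)
sub=np.zeros_like(g);sub[120:250,300:520]=1
for n,lo,hi,zz in [('green',(45,120,40),(80,255,255),.0865),('orange',(5,130,120),(18,255,255),.065)]:
    m=cv2.inRange(hsv,lo,hi)*sub
    k,_,st,ce=cv2.connectedComponentsWithStats(m)
    for i in range(1,k):
        if st[i,4]>15:print(n,st[i],ce[i],w(p,*ce[i],z=zz),w(p,st[i,0],st[i,1],zz),w(p,st[i,0]+st[i,2],st[i,1]+st[i,3],zz))
cv2.imwrite('pics/c2.png',cv2.resize(p['frame'][115:255,290:450,::-1],None,fx=4,fy=4,interpolation=2))
E
```

```text
[[-0.003, -0.951, -0.309, 0.44], [1.0, -0.003, -0.001, -0.04], [-0.0, -0.309, 0.951, 0.444], [0.0, 0.0, 0.0, 1.0]]
[[380.5 185.5  40.5]
 [634.5 216.5  48.3]
 [596.5 332.5  35.7]
 [ 32.5 330.5  37.2]]
[0.5435568  0.03799046 0.064     ] 0.04607354631906461
[0.58141904 0.34857884 0.064     ] 0.054946969186654177
(302, 131) [ 0.48073268 -0.05392365  0.064     ]
(510, 128) [0.47665977 0.17822353 0.064     ]
(306, 240) [ 0.61393341 -0.05004104  0.064     ]
(497, 235) [0.60636524 0.18601333 0.064     ]
(382, 160) [0.51364248 0.03821536 0.06178856]
(395, 187) [0.54551822 0.05537586 0.06331282]
(375, 187) [0.54554222 0.03171423 0.06351831]
(405, 200) [0.56212403 0.06906599 0.06163602]
(430, 140) [0.49022088 0.09037267 0.06413732]
(334, 188) [ 0.54618167 -0.01682831  0.06620331]
(331, 234) [ 0.5958068  -0.02039084  0.08684809]
green [327 225  11  20 188] [332.44680851 234.9787234 ] [ 0.59718742 -0.0186664   0.0865    ] [ 0.58472831 -0.02518626  0.0865    ] [ 0.60995271 -0.01188845  0.0865    ]
orange [416 172   4  29  85] [417.03529412 186.02352941] [0.54377563 0.08074742 0.065     ] [0.52694872 0.07789659 0.065     ] [0.56224378 0.0860932  0.065     ]
orange [336 178   2  26  51] [336.50980392 190.25490196] [ 0.54926798 -0.01373463  0.065     ] [ 0.53441284 -0.01468131  0.065     ] [ 0.56634715 -0.01154806  0.065     ]
```

View pics/c2.png

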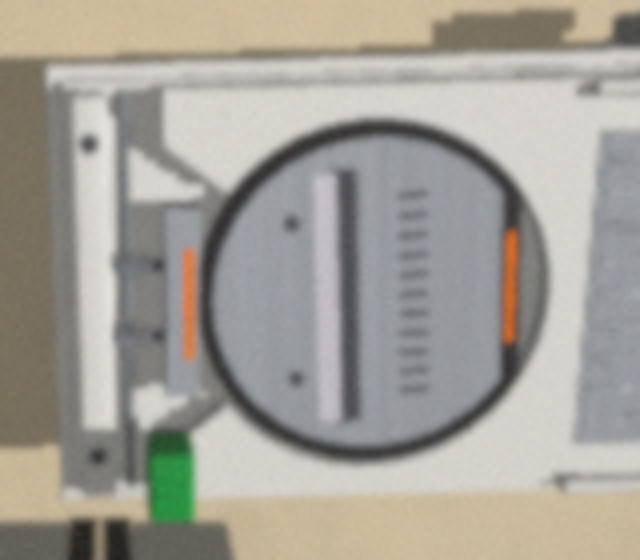

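Depth gives a disc top of about 0.0635. The centre is about (0.546, 0.042), slicer yaw about +1.5°, and the disc is about 180° off. I'll press 25 mm from the centre on the clear strip by the flat side (+y) and turn counter-clockwise with the wrist turning along; joint 6 has the range for it. First I pre-turn the wrist by +90° and descend.

```bash
python3 -m inch '0.06 0.29 -0.4 0 0 1;0.06 0.29 -0.4 0 0 1;0.06 0.29 -0.4 0 0 1;0.06 0.29 -0.4 0 0 1;0.06 0.29 -0.4 0 0 1;0.06 0.29 -0.4 0 0 1;0.06 0.29 -0.4 0 0 1;0.06 0.29 -0.4 0 0 1;0.06 0.29 -0.4 0 0 1;0.06 0.29 -0.4 0 0 1;0.06 0.29 -0.4 0 0 1;0.06 0.29 -0.4 0 0 1'
python3 -m inch '0 0 -0.3 0 0 1;0 0 -0.3 0 0 1;0 0 -0.3 0 0 1;0 0 -0.3 0 0 1;0 0 -0.3 0 0 1;0 0 -0.3 0 0 1;0 0 0 0 0 0;0 0 0 0 0 0'
python3 - <<'E'
from h import *
s=arm.get_state();print(s['q'],s['eef_pos'],s['force'])
p=arm.grab_frame('wrist')
cv2.imwrite('pics/w2.png',p['frame'][:,:,::-1])
print(px(p,(.546,.042,.0635)),px(p,(.5455,.067,.0635)))
E
```

```text
t: 5.72
eef_pos: [0.5459, 0.0668, 0.1421]
ee_rot: [-3.088, 1.571, -2.035]
force: [-0.2, -0.2, 0.0]
width: 0.0005
t: 6.72
eef_pos: [0.5461, 0.0666, 0.0888]
ee_rot: [-1.652, 1.571, -0.08]
force: [-0.3, 0.9, -0.6]
width: 0.0003
[ 4.77665718e-01  2.86309702e-01 -4.43367150e-01  1.95009355e-04
 -8.40886476e-01 -4.76498694e-01] [0.546065   0.06663345 0.08884821] [-0.31530536  0.91692019 -0.63208463]
(np.float64(315.01836652546376), np.float64(204.5406245386451)) (np.float64(315.7433056225465), np.float64(244.0826107351242))
```

View pics/w2.png

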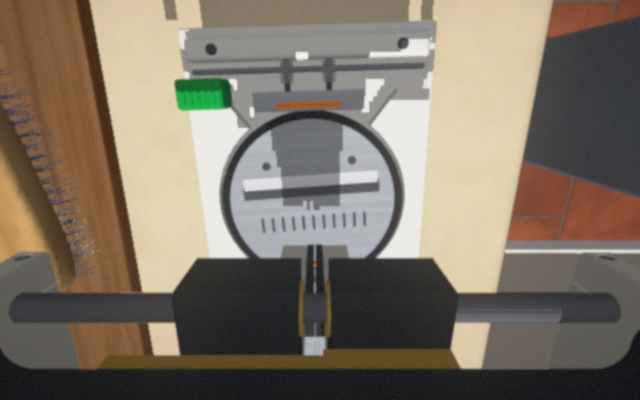

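Wrist close view: the tip is at about (315,245), over the clear area beside the teeth marks. The disc centre is near (312,200) and the knob is at (203,95). Now feeling for the disc.

```bash
python3 -m inch '0.05 0 -0.3 0 0 0;0 0 -0.3 0 0 0;0 0 0 0 0 0'; for i in 1; do python3 -m inch '0 0 -0.05 0 0 0;0 0 0 0 0 0'; python3 -m inch '0 0 -0.05 0 0 0;0 0 0 0 0 0'; done
```

```text
t: 7.15
eef_pos: [0.5466, 0.0663, 0.0694]
ee_rot: [1.958, 1.569, -2.751]
force: [-1.1, -0.3, 0.9]
width: 0.0007
t: 7.4
eef_pos: [0.5474, 0.0666, 0.0691]
ee_rot: [-1.821, 1.571, -0.247]
force: [0.4, 0.1, 0.5]
width: 0.0002
t: 7.65
eef_pos: [0.5473, 0.0666, 0.0676]
ee_rot: [1.67, 1.571, -3.039]
force: [-0.6, -0.2, 0.3]
width: 0.0006
```

```bash
python3 -m inch '0 0 -0.04 0 0 0;0 0 0 0 0 0'|grep -E 'pos|force'; python3 -m inch '0 0 -0.04 0 0 0;0 0 0 0 0 0'|grep -E 'pos|force'
```

```text
eef_pos: [0.5473, 0.0666, 0.0663]
force: [-1.1, -0.6, 0.4]
eef_pos: [0.5472, 0.0666, 0.065]
force: [-0.2, -0.1, -0.2]
```

```bash
python3 -m inch '0 0 -0.03 0 0 0;0 0 0 0 0 0'|grep -E 'pos|force'
```

```text
eef_pos: [0.5473, 0.0666, 0.0642]
force: [-0.8, -0.3, -0.3]
```

```bash
python3 -m inch '0 0 -0.025 0 0 0;0 0 0 0 0 0'|grep -E 'pos|force'
```

```text
eef_pos: [0.5473, 0.0666, 0.0635]
force: [-0.8, 0.5, -0.2]
```

```bash
python3 -m inch '0 0 -0.025 0 0 0;0 0 0 0 0 0'|grep -E 'pos|force'
```

```text
eef_pos: [0.5473, 0.0666, 0.0627]
force: [0.5, 0.3, 0.1]
```

```bash
python3 -m inch '0 0 -0.025 0 0 0;0 0 0 0 0 0'|grep -E 'pos|force'
```

```text
eef_pos: [0.5475, 0.0666, 0.0625]
force: [-1.1, -0.9, 4.8]
```

```bash
python3 -m inch '0 0 -0.012 0 0 0;0 0 0 0 0 0;0 0 0 0 0 0'|grep -E 'pos|force'; python3 - <<'E'
from h import *
for i in range(6):
    arm.grab_frame('top');s=arm.get_state();print(s['force'].round(1),s['eef_pos'].round(4))
c=np.array([.5475,.042]);r=np.array([0,.0248])
for k in range(0,37,1):
    a=np.radians([5*k,5*k+5]);P=[np.array([-np.sin(t),np.cos(t)])*.0248 for t in a];print(k,((P[1]-P[0])/.03).round(3).tolist(),end=' ')
E
```

```text
eef_pos: [0.5474, 0.0666, 0.0624]
force: [-2.6, 0.9, 7.3]
[-2.3  0.6  7.6] [0.5475 0.0666 0.0624]
[-2.5  1.4  6.9] [0.5474 0.0666 0.0624]
[-2.8 -0.   7.8] [0.5475 0.0666 0.0624]
[-3.2  0.8  7.8] [0.5475 0.0666 0.0624]
[-2.3  0.2  6.8] [0.5474 0.0666 0.0624]
[-2.3  0.4  7.2] [0.5475 0.0666 0.0624]
0 [-0.072, -0.003] 1 [-0.072, -0.009] 2 [-0.07, -0.016] 3 [-0.069, -0.022] 4 [-0.067, -0.028] 5 [-0.064, -0.033] 6 [-0.061, -0.039] 7 [-0.057, -0.044] 8 [-0.053, -0.049] 9 [-0.049, -0.053] 10 [-0.044, -0.057] 11 [-0.039, -0.061] 12 [-0.033, -0.064] 13 [-0.028, -0.067] 14 [-0.022, -0.069] 15 [-0.016, -0.07] 16 [-0.009, -0.072] 17 [-0.003, -0.072] 18 [0.003, -0.072] 19 [0.009, -0.072] 20 [0.016, -0.07] 21 [0.022, -0.069] 22 [0.028, -0.067] 23 [0.033, -0.064] 24 [0.039, -0.061] 25 [0.044, -0.057] 26 [0.049, -0.053] 27 [0.053, -0.049] 28 [0.057, -0.044] 29 [0.061, -0.039] 30 [0.064, -0.033] 31 [0.067, -0.028] 32 [0.069, -0.022] 33 [0.07, -0.016] 34 [0.072, -0.009] 35 [0.072, -0.003] 36 [0.072, 0.003]
```

```bash
python3 -m inch '-0.072 -0.003 0 0 0 1;-0.072 -0.009 0 0 0 1;-0.07 -0.016 0 0 0 1;-0.069 -0.022 0 0 0 1;-0.067 -0.028 0 0 0 1;-0.064 -0.033 0 0 0 1'|grep -E 'pos|force'; python3 - <<'E'
from h import *
for i in range(4):
    p=arm.grab_frame('wrist');s=arm.get_state();print(s['force'].round(1),s['eef_pos'].round(4),s['q'][5])
cv2.imwrite('pics/w3.png',p['frame'][60:300,160:480,::-1])
E
```

```text
eef_pos: [0.5365, 0.064, 0.0625]
force: [2.4, 0.9, 3.9]
[2.3 0.6 3.6] [0.5362 0.0639 0.0625] 0.05184159652367524
[1.6 1.  3.7] [0.5362 0.0638 0.0625] 0.04589759066928938
[2.1 1.6 5.4] [0.5362 0.0638 0.0625] 0.04343357595502694
[1.3 1.7 6.2] [0.5362 0.0638 0.0625] 0.04288007387228365
```

View pics/w3.png

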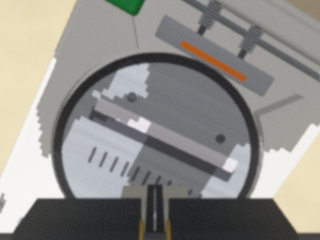

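The blade still lies nearly parallel to the bar in the picture (24° against 29°), so the disc followed only about 5° and slipped while the force sagged to under 4 N. I'll press harder.

```bash
python3 -m inch '0 0 -0.008 0 0 0;0 0 0 0 0 0;0 0 0 0 0 0'|grep -E 'pos|force'; python3 - <<'E'
from h import *
f=[]
for i in range(6):
    arm.grab_frame('top');s=arm.get_state();f.append(s['force'])
print(np.mean(f,0))
E
```

```text
eef_pos: [0.5362, 0.0638, 0.0624]
force: [1.6, 1.2, 8.3]
[1.34449021 1.30622372 7.93985386]
```

```bash
python3 -m inch '0 0 -0.005 0 0 0;-0.061 -0.039 0 0 0 1;-0.057 -0.044 0 0 0 1'|grep -E 'pos|force';python3 -m inch '-0.053 -0.049 0 0 0 1;-0.049 -0.053 0 0 0 1'|grep -E 'pos|force'; python3 - <<'E'
from h import *
for i in range(3):
    p=arm.grab_frame('wrist');s=arm.get_state();print(s['force'].round(1),s['eef_pos'].round(4),s['q'][5])
cv2.imwrite('pics/w4.png',p['frame'][60:300,160:480,::-1])
E
```

```text
eef_pos: [0.533, 0.0616, 0.0624]
force: [2.3, 2.7, 7.9]
eef_pos: [0.5298, 0.0587, 0.0624]
force: [-0.3, 3.8, 9.4]
[-0.2  2.3  9.9] [0.5295 0.0584 0.0624] 0.4029882997863679
[-0.1  2.6  9.7] [0.5295 0.0584 0.0623] 0.3980473970674288
[-0.   2.1 10.2] [0.5295 0.0584 0.0624] 0.3962431159729153
```

View pics/w4.png

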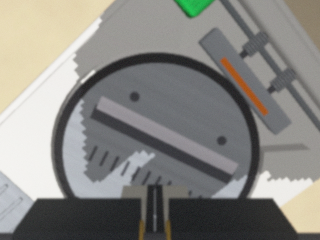

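The blade's angle in the tool's picture is unchanged, so the disc followed all 20° this time (it lags the tool by about 25°). Continuing at 8–10 N.

```bash
python3 -m inch '-0.044 -0.057 0.001 0 0 1;-0.039 -0.061 0.001 0 0 1;-0.033 -0.064 0 0 0 1'|grep -E 'pos|force';python3 -m inch '-0.028 -0.067 0 0 0 1;-0.022 -0.069 0 0 0 1'|grep -E 'pos|force'; python3 - <<'E'
from h import *
for i in range(3):
    p=arm.grab_frame('top');s=arm.get_state();print(s['force'].round(1),s['eef_pos'].round(4),s['q'][5])
E
```

```text
eef_pos: [0.5261, 0.0532, 0.0624]
force: [-0.1, 4.5, 8.1]
eef_pos: [0.5245, 0.0491, 0.0624]
force: [-1.6, 4.0, 8.9]
[-0.9  1.6  9.3] [0.5244 0.0488 0.0624] 0.8521070658417813
[-0.3  2.3  9. ] [0.5244 0.0488 0.0623] 0.8470696500382083
[-0.3  1.9  9.2] [0.5244 0.0488 0.0624] 0.8452238766857967
```

```bash
python3 -m inch '-0.016 -0.07 0 0 0 1;-0.009 -0.072 0 0 0 1;-0.003 -0.072 0 0 0 1'|grep -E 'pos|force';python3 -m inch '0.003 -0.072 0 0 0 1;0.009 -0.072 0 0 0 1;0 0 0 0 0 0'|grep -E 'pos|force'
```

```text
eef_pos: [0.5237, 0.0426, 0.0624]
force: [-0.5, 4.0, 8.8]
eef_pos: [0.524, 0.038, 0.0624]
force: [-0.1, 2.0, 10.1]
```

```bash
python3 -m inch '0.016 -0.07 0 0 0 1;0.022 -0.069 0 0 0 1;0.028 -0.067 0 0 0 1'|grep -E 'pos|force';python3 -m inch '0.033 -0.064 0 0 0 1;0.039 -0.061 0 0 0 1;0 0 0 0 0 0'|grep -E 'pos|force'
```

```text
eef_pos: [0.5259, 0.0321, 0.0624]
force: [-1.2, 3.1, 10.2]
eef_pos: [0.5281, 0.028, 0.0624]
force: [-0.8, 2.1, 9.0]
```

```bash
python3 -m inch '0.044 -0.057 0 0 0 1;0.049 -0.053 0 0 0 1;0.053 -0.049 0 0 0 1'|grep -E 'pos|force';python3 -m inch '0.057 -0.044 0 0 0 1;0.061 -0.039 0 0 0 1;0 0 0 0 0 0'|grep -E 'pos|force'
```

```text
eef_pos: [0.5322, 0.0234, 0.0623]
force: [-1.9, 3.6, 10.6]
eef_pos: [0.536, 0.0207, 0.0623]
force: [-0.9, 1.5, 10.3]
```

```bash
python3 -m inch '0.064 -0.033 0 0 0 1;0.067 -0.028 0 0 0 1;0.069 -0.022 0 0 0 1'|grep -E 'pos|force';python3 -m inch '0.07 -0.016 0 0 0 1;0.072 -0.009 0 0 0 1;0 0 0 0 0 0'|grep -E 'pos|force'; python3 - <<'E'
from h import *
p=arm.grab_frame('wrist');s=arm.get_state();print(s['t'],s['force'].round(1),s['eef_pos'].round(4),s['q'][5])
cv2.imwrite('pics/w5.png',p['frame'][60:300,160:480,::-1])
E
```

```text
eef_pos: [0.5416, 0.0183, 0.0623]
force: [-0.8, 3.1, 10.5]
eef_pos: [0.5463, 0.0175, 0.0624]
force: [-0.1, 2.0, 10.3]
16.05 [-0.6  2.9 10. ] [0.5462 0.0175 0.0623] 2.6651195278978386
```

View pics/w5.png

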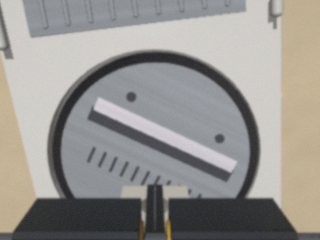

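The blade is still at 24° in the tool's picture, so there has been no more slip: the disc has turned about 150° and about 30° remains. Joint 6 is near its limit, so I lift, turn the wrist back 35° and press again.

```bash
python3 -m inch '0 0 0.1 0 0 0;0 0 0 0 0 0;-0.035 0.006 0 0 0 -1;-0.035 0.006 0 0 0 -1;-0.035 0.006 0 0 0 -1;-0.035 0.006 0 0 0 -1;-0.035 0.006 0 0 0 -1;-0.035 0.006 0 0 0 -1;-0.035 0.006 0 0 0 -1;0 0 0 0 0 0'|grep -E 'pos|force'; python3 -m inch '0 0 -0.05 0 0 0;0 0 -0.02 0 0 0;0 0 -0.015 0 0 0;0 0 -0.005 0 0 0;0 0 0 0 0 0;0 0 0 0 0 0'|grep -E 'pos|force'
python3 - <<'E'
from h import *
f=[]
for i in range(4):
    p=arm.grab_frame('top');s=arm.get_state();f.append(s['force'])
print(s['t'],np.mean(f,0),s['eef_pos'].round(4),s['q'][5])
for k in range(8):
    a=np.radians([160+5*k,165+5*k]);P=[np.array([-np.sin(t),np.cos(t)])*.0248 for t in a];print(k,((P[1]-P[0])/.03).round(3).tolist(),end=' ')
E
```

```text
eef_pos: [0.5372, 0.018, 0.0639]
force: [-0.4, -0.4, -0.5]
eef_pos: [0.538, 0.0181, 0.0624]
force: [-2.2, -0.4, 8.7]
18.25 [-2.68331997 -0.49903179  8.70823784] [0.5379 0.0181 0.0624] 2.049110718020756
0 [0.069, -0.022] 1 [0.07, -0.016] 2 [0.072, -0.009] 3 [0.072, -0.003] 4 [0.072, 0.003] 5 [0.072, 0.009] 6 [0.07, 0.016] 7 [0.069, 0.022]
```

```bash
python3 -m inch '0 0 -0.006 0 0 0;0.069 -0.022 0 0 0 1;0.07 -0.016 0 0 0 1'|grep -E 'pos|force';python3 -m inch '0.072 -0.009 0 0 0 1;0.072 -0.003 0 0 0 1'|grep -E 'pos|force'; python3 - <<'E'
from h import *
f=[]
for i in range(3):
    p=arm.grab_frame('wrist');s=arm.get_state();f.append(s['force'])
print(s['t'],np.mean(f,0),s['eef_pos'].round(4),s['q'][5])
cv2.imwrite('pics/w6.png',p['frame'][60:300,160:480,::-1])
E
```

```text
eef_pos: [0.5421, 0.0169, 0.0623]
force: [-2.7, -1.3, 11.1]
eef_pos: [0.5465, 0.0163, 0.0624]
force: [-2.8, -3.2, 10.4]
19.025 [-1.16276484 -2.98661558  8.89112848] [0.547  0.0163 0.0624] 2.4079917775022532
```

View pics/w6.png

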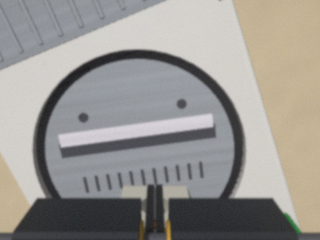

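The blade is now about 13° from parallel to the slicer's cross direction. Turning 12° more, then lifting to see whether the bar springs in.

```bash
python3 -m inch '0.072 0.003 0 0 0 1;0.072 0.009 0 0 0 1;0.03 0.006 0 0 0 0.4;0 0 0 0 0 0'|grep -E 'pos|force'; python3 -m inch '0 0 0.1 0 0 0;0 0 0.8 0 0 0;0 0 1 0 0 0;0 0 1 0 0 0;0 0 1 0 0 0;0 0.5 0.5 0 0 0;0 1 0 0 0 0;0 1 0 0 0 0;0 0 0 0 0 0;0 0 0 0 0 0'|grep -E 'pos|force'
python3 - <<'E'
from h import *
p=arm.grab_frame('wrist');s=arm.get_state();print(s['t'],s['eef_pos'].round(4),s['q'][5])
cv2.imwrite('pics/w7.png',p['frame'][:,:,::-1])
q=arm.grab_frame('top');cv2.imwrite('pics/t7.png',q['frame'][:,:,::-1])
for n,z in [('bar_face',.0655),('lock_knob',.0765),('recess',.064)]: print(n,pl(p,n,z),pl(q,n,z))
E
```

```text
eef_pos: [0.5521, 0.0167, 0.0624]
force: [-1.3, -3.6, 8.4]
eef_pos: [0.5511, 0.0927, 0.1928]
force: [-1.2, 0.0, 0.3]
20.825 [0.5512 0.0923 0.1929] 2.489363792896228
bar_face [] [(0.5, [313.7, 223.9], [0.5493, -0.0034, 0.0655]), (0.36, [322.4, 205.4], [0.6045, -0.0278, 0.0655])]
lock_knob [] [(0.46, [322.1, 204.6], [0.6057, -0.0266, 0.0765])]
recess [] []
```

View pics/w7.png

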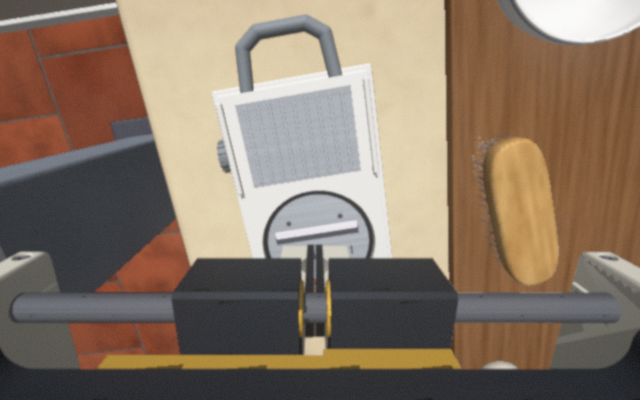

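The disc's blade is now within about 3° of parallel with the slicer's end edge. I'll turn the wrist back so the camera sees the bar from the feed side.

```bash
R='0 0 0 0 0 -1'; python3 -m inch '0 0 0 0 0 -1;0 0 0 0 0 -1;0 0 0 0 0 -1;0 0 0 0 0 -1;0 0 0 0 0 -1;0 0 0 0 0 -1;0 0 0 0 0 -1;0 0 0 0 0 -1;0 0 0 0 0 -1;0 0 0 0 0 -1;0 0 0 0 0 -1;0 0 0 0 0 -1' >/dev/null
python3 -m inch '0 0 0 0 0 -1;0 0 0 0 0 -1;0 0 0 0 0 -1;0 0 0 0 0 -1;0 0 0 0 0 -1;0 0 0 0 0 -1;0 0 0 0 0 -1;0 0 0 0 0 -1;0 0 0 0 0 -1;0 0 0 0 0 -1;0 0 0 0 0 -1;0 0 0 0 0 -1' >/dev/null
python3 -m inch '0 0 0 0 0 -1;0 0 0 0 0 -1;0 0 0 0 0 -1;0 0 0 0 0 -1;0 0 0 0 0 -1;0 0 0 0 0 -1;0 0 0 0 0 -1;0 0 0 0 0 -1;0 0 0 0 0 -1;0 0 0 0 0 -1;0 0 0 0 0 -0.5;0 0 0 0 0 0'
python3 - <<'E'
from h import *
p=arm.grab_frame('wrist');s=arm.get_state();print(s['t'],s['q'][5])
hsv=cv2.cvtColor(p['frame'],cv2.COLOR_RGB2HSV)
for n,lo,hi,zz in [('green',(45,120,40),(80,255,255),.0865),('orange',(5,130,120),(18,255,255),.0645)]:
    m=cv2.inRange(hsv,lo,hi);k,lab,st,ce=cv2.connectedComponentsWithStats(m)
    for i in range(1,k):
        if st[i,4]>15 and st[i,1]<260:
            ys,xs=np.where(lab==i);P=np.array([w(p,x,y,zz)[:2] for x,y in zip(xs,ys)])
            e=np.linalg.eigh(np.cov(P.T))[1][:,1];print(n,st[i],P.mean(0).round(4),P.min(0).round(4),P.max(0).round(4),'axis deg',np.degrees(np.arctan(e[1]/e[0])).round(1))
for n,z in [('bar_face',.0655),('lock_knob',.0765),('recess',.064)]: print(n,pl(p,n,z))
u,v=map(int,px(p,(.55,.01,.064)));u=max(u,130);print(u,v)
cv2.imwrite('pics/w8.png',cv2.resize(p['frame'][max(0,v-75):v+75,u-110:u+110,::-1],None,fx=3.5,fy=3.5,interpolation=2))
E
```

```text
t: 25.68
eef_pos: [0.5516, 0.0922, 0.1935]
ee_rot: [-0.956, 1.571, 0.609]
force: [-0.3, -0.1, 0.2]
width: 0.0005
25.725 -0.5205368456527818
green [234  48  32  22 604] [ 0.5985 -0.0182] [ 0.5876 -0.0251] [ 0.6099 -0.011 ] axis deg -0.7
orange [    0     0   191   291 39921] [0.7482 0.053 ] [ 0.6715 -0.0619] [0.8529 0.1901] axis deg 80.6
orange [595   0  22   7  84] [ 0.3337 -0.0581] [ 0.3239 -0.0596] [ 0.3392 -0.0555] axis deg 8.5
orange [ 486    2  105   30 2242] [ 0.3877 -0.0503] [ 0.3425 -0.0586] [ 0.4193 -0.0387] axis deg 6.1
orange [296  76  42   5 124] [ 0.5499 -0.0052] [ 0.5333 -0.0068] [ 0.5663 -0.0039] axis deg 1.9
orange [296  83  43   6 199] [0.5492 0.0006] [ 0.5324 -0.0015] [0.5664 0.0023] axis deg 1.7
orange [ 463  144   94   56 4513] [0.3824 0.0737] [0.3426 0.0481] [0.4191 0.0976] axis deg -7.7
orange [ 547  158   93   64 4622] [0.3037 0.0933] [0.2622 0.0605] [0.3395 0.1191] axis deg -13.9
orange [129 167  17  40 175] [0.7095 0.0836] [0.7045 0.0667] [0.7161 0.1026] axis deg -86.1
orange [ 460  203   87   20 1557] [0.3804 0.1101] [0.3426 0.1011] [0.4189 0.1196] axis deg 0.3
orange [634 206   6  16  61] [0.2577 0.1133] [0.2547 0.1046] [0.26   0.1191] axis deg -80.5
bar_face [(0.89, [318.3, 80.6], [0.5483, -0.0034, 0.0655])]
lock_knob [(0.69, [251.3, 58.5], [0.5992, -0.019, 0.0765])]
recess []
316 98
```

View pics/w8.png

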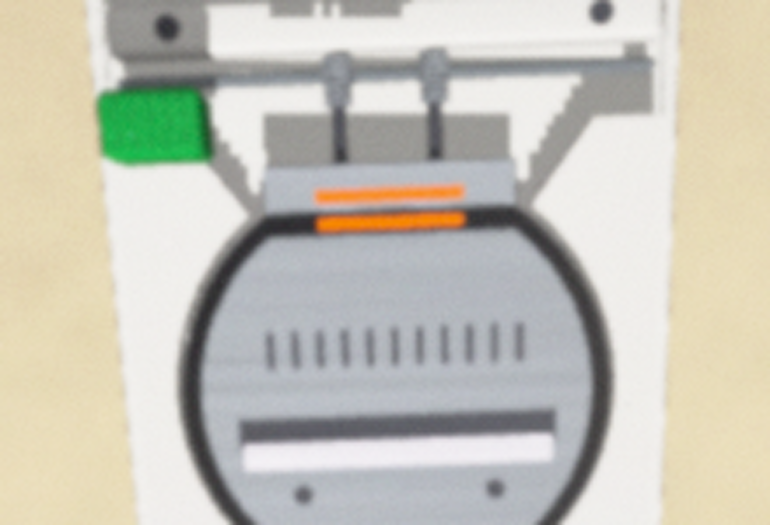

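The disc's flat lies flush on the bar: both orange marks are parallel at 1.8°, and the bar's mark has moved in by 8.5 mm (about 9 expected). The knob is at (0.5985, -0.018) with its +x end at 0.610. Now I go beyond that end and down.

```bash
python3 -m inch '0.65 -0.73 0 0 0 0;0.65 -0.73 0 0 0 0;0.65 -0.73 0 0 0 0;0.65 -0.73 0 0 0 0;0.65 -0.73 0 0 0 0;0 0 -1 0 0 0;0 0 -1 0 0 0;0 0 -1 0 0 0;0 0 -0.7 0 0 0;0 0 -0.2 0 0 0;0 0 0 0 0 0;0 0 0 0 0 0'; python3 -m inch '-0.1 0 -0.1 0 0 0;-0.1 0 0 0 0 0;-0.1 0 0 0 0 0;0 0 0 0 0 0'|grep -E 'pos|force'
```

```text
t: 27.38
eef_pos: [0.6498, -0.0171, 0.0776]
ee_rot: [-1.421, 1.569, 0.145]
force: [0.5, 0.6, 0.0]
width: 0.0004
eef_pos: [0.6398, -0.0172, 0.0737]
force: [0.1, 0.2, 0.3]
```

```bash
for i in 1 2 3; do :; done; python3 -m inch '-0.1 0 0 0 0 0;-0.1 0 0 0 0 0;0 0 0 0 0 0'|grep -E 'pos|force';python3 -m inch '-0.1 0 0 0 0 0;-0.1 0 0 0 0 0'|grep -E 'pos|force'; python3 -m inch '-0.1 0 0 0 0 0;-0.1 0 0 0 0 0'|grep -E 'pos|force'
```

```text
eef_pos: [0.6338, -0.0172, 0.0735]
force: [-0.2, -0.1, -0.4]
eef_pos: [0.6278, -0.0172, 0.0734]
force: [-0.1, -0.6, -0.6]
eef_pos: [0.6221, -0.0172, 0.0735]
force: [0.6, -1.0, -0.7]
```

```bash
python3 -m inch '-0.1 0 0 0 0 0;-0.1 0 0 0 0 0'|grep -E 'pos|force';python3 -m inch '-0.1 0 0 0 0 0;-0.1 0 0 0 0 0'|grep -E 'pos|force'
```

```text
eef_pos: [0.6159, -0.0173, 0.0735]
force: [1.0, -1.4, 0.4]
eef_pos: [0.6099, -0.0172, 0.0735]
force: [1.7, -1.8, -0.0]
```

```bash
python3 -m inch '-0.1 -0.005 0 0 0 0;-0.1 -0.005 0 0 0 0'|grep -E 'pos|force';python3 -m inch '-0.07 -0.005 0 0 0 0;0 0 0 0 0 0'|grep -E 'pos|force'
```

```text
eef_pos: [0.6039, -0.0174, 0.0735]
force: [0.8, -1.0, 0.6]
eef_pos: [0.6016, -0.0176, 0.0735]
force: [0.9, 0.6, 0.2]
```

```bash
python3 -m inch '-0.07 0 0 0 0 0;0 0 0 0 0 0'|grep -E 'pos|force';python3 -m inch '-0.05 0 0 0 0 0;0 0 0 0 0 0'|grep -E 'pos|force'
```

```text
eef_pos: [0.6006, -0.0175, 0.0736]
force: [3.2, -1.3, -2.7]
eef_pos: [0.6004, -0.0174, 0.0738]
force: [8.2, -1.6, -4.6]
```

```bash
python3 -m inch '-0.04 0 0 0 0 0;0 0 0 0 0 0'|grep -E 'pos|force'; python3 - <<'E'
from h import *
p=arm.grab_frame('top');s=arm.get_state();print(s['t'],s['force'],s['eef_pos'])
q=arm.grab_frame('side')
for f,n in((p,'top'),(q,'side')):
    m=cv2.inRange(cv2.cvtColor(f['frame'],cv2.COLOR_RGB2HSV),(45,120,40),(80,255,255));m[:150]=0;m[250:]=0
    ys,xs=np.where(m>0);print(n,len(xs), w(f,xs.mean(),ys.mean(),.0815) if len(xs) else None,pl(f,'lock_knob',.0765))
E
```

```text
eef_pos: [0.6002, -0.0173, 0.0739]
force: [11.8, -3.3, -7.8]
30.55 [11.48480963 -2.3899206  -6.31728201] [ 0.60021462 -0.01734271  0.07393654]
top 9 [ 0.56548716 -0.01546208  0.0815    ] [(0.63, [375.3, 166.9], [0.7217, -0.1825, 0.0765]), (0.6, [432.4, 181.2], [0.6828, -0.3528, 0.0765])]
side 19 [ 0.56954387 -0.0187573   0.0815    ] [(0.55, [301.1, 189.7], [0.5644, -0.019, 0.0765]), (0.46, [357.3, 213.0], [0.7604, 0.007, 0.0765])]
```

The knob is at a firm stop. The combined force is near 13 N, so I back off now and check.

```bash
python3 -m inch '0.2 0 0 0 0 0;0.5 0 0 0 0 0;0.5 0 0 0 0 0;0 0 1 0 0 0;0 0 1 0 0 0;0 0 1 0 0 0;-0.4 1 1 0 0 0;-0.4 1 0 0 0 0;-0.6 1 0 0 0 0;-0.6 0.7 0 0 0 0;0 0 0 0 0 0;0 0 0 0 0 0'
python3 - <<'E'
from h import *
p=arm.grab_frame('wrist');s=arm.get_state();print(s['t'])
hsv=cv2.cvtColor(p['frame'],cv2.COLOR_RGB2HSV)
for n,lo,hi,zz in [('green',(45,120,40),(80,255,255),.0865),('orange',(5,130,120),(18,255,255),.0645)]:
    m=cv2.inRange(hsv,lo,hi);k,lab,st,ce=cv2.connectedComponentsWithStats(m)
    for i in range(1,k):
        if st[i,4]>15 and st[i,1]<260:
            ys,xs=np.where(lab==i);P=np.array([w(p,x,y,zz)[:2] for x,y in zip(xs,ys)])
            if .5<P.mean(0)[0]<.65: print(n,P.mean(0).round(4),P.min(0).round(4),P.max(0).round(4))
print(pl(p,'bar_face',.0655),pl(p,'lock_knob',.0765))
u,v=map(int,px(p,(.56,.01,.064)))
cv2.imwrite('pics/w9.png',cv2.resize(p['frame'][max(0,v-75):v+75,max(0,u-110):u+110,::-1],None,fx=3,fy=3,interpolation=2))
E
```

```text
t: 32.2
eef_pos: [0.5737, 0.0934, 0.1935]
ee_rot: [2.892, 1.571, -1.826]
force: [0.0, 0.2, 0.5]
width: 0.0003
32.25
green [ 0.5735 -0.0189] [ 0.5636 -0.0257] [ 0.5834 -0.0116]
orange [ 0.5495 -0.0053] [ 0.533  -0.0064] [ 0.5659 -0.0041]
orange [0.5496 0.0006] [ 0.5319 -0.0011] [0.5667 0.0027]
[] [(0.75, [315.0, 54.6], [0.5731, -0.0203, 0.0765])]
```

View pics/w9.png

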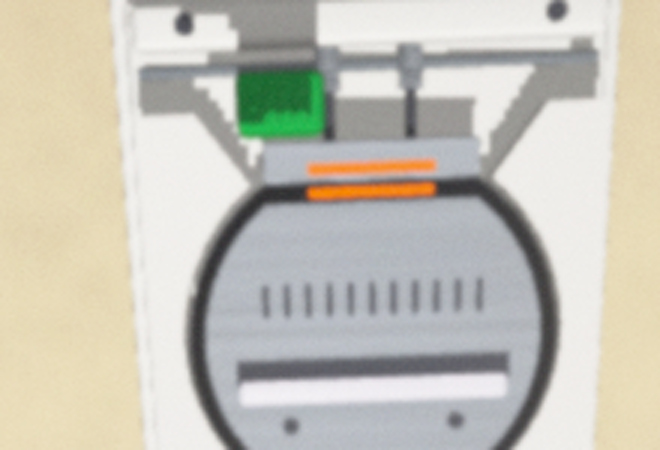

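The knob went 25–26 mm to a hard stop, and the bar and disc are unchanged and flush. Handing in.

```bash
python3 -c "
from station import arm
print(arm.job_done())"
```

```text
the job is handed in; nothing more can be done
None
```

The disc is turned flush to the bar and the lock is pushed across to its stop. I handed the job in at about 32 s of the 67 s allowed; the hand-in reports no verdict.

**Disc:** I turned it about 180° counter-clockwise with the closed fingertip. It slipped in the first 30° because the press sagged to about 4 N. Pressing at 8–11 N held after that, and I pressed once more from a new spot for the last 30°.

**Bar:** It sprang in when I lifted. Its mark moved in about 8.5 mm, where about 9 is expected from the round rim to fully in. The bar and disc marks are parallel to within 0.2°, and neither moved when I pushed the lock.

**Lock:** The knob moved about 25 mm by its centre. Its two edges gave 24 and 26.5 mm, against 26 mm for full travel and 23 needed. It ended against a hard stop, which agrees with full travel.

**Forces:** The highest reading was about 14 N in total (11.8, -3.3, -7.8), at the lock's stop. That is above the 6–10 N wanted but under 15 N. Forces were read only at the end of each move, so short peaks between readings were not seen.

**Other things on the worktop:** I steered clear of them and saw no contact, but I did not re-measure their positions. The arm ended clear of everything, about 0.19 m above the worktop.

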